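Pack the chandelier spares into the divided tray

ROBOT

A 6-joint arm with a two-finger parallel gripper is mounted at the origin on the work surface. World frame = base frame: x ahead of the robot, y to its left, z up, the work surface at z = 0. Lengths are in mm, angles in rad, forces in N, time in s.
With the tool pointing down it reaches from about 350 to 1000 mm from the base axis. Payload 7.1 kg.
Tool frame: the origin (TCP) lies at the very end of the fingers, on their centre line; the grasp point (between the pads) lies 19 mm behind it; z points along the fingers, x is the direction in which the jaws open and shut, and the axes are right-handed (so a half turn about z gives the same grasp; the last joint's range is limited). The gripper opens to 85 mm and grips with 20 to 120 N. Pads are 22 mm wide; open, the fingers measure 114 mm over their backs; the gripper's body (76 mm by 85 mm) begins 54 mm behind the grasp point. The pads swing forward as they close: fully open they stand 13 mm farther back than shut.
Start: joints at [-1.27, 0.423, 1.63, -0, 1.089, -0.019], TCP at [196.503, -593.289, 231.319] pointing down, gripper open.
Joint ranges: [-3, 3], [-0.9, 2.11], [0.09, 2.58], [-1.31, 4.45], [0.11, 2.69], [-2.54, 2.54]. Speed limits (rad/s): [2.39, 2.39, 3.01, 3.14, 3.14, 3.14].

INTERFACE

Orientations are given as a rotation vector (axis times angle).
In Python, from rig import manip, camera, camera_info, hand_in, spotter gives the robot as it stands.
- The arm moves only by the tool play_rows, never from a script. Its argument "steps" is a list of rows, each an object of numbers: "x", "y", "z": the shift along the tool's x, y, z in mm; "rx", "ry", "rz": the turn, a rotation vector about the tool's x, y, z in rad; "claw": the opening, from 0 (shut) to 1 (fully open). A call has 1 to 20 rows; each row shifts and turns the commanded pose from where the row before left it, along the tool's axes as they then stand; what a row does not reach is not made up. A row lasts 1/10 s, in which the tool goes at most 50 mm and 8.59 degrees, less where a joint would pass 70% of its speed; a pose out of reach is approached as far as the arm can. A call is refused whole if a number of a shift passes 50 or a number of a turn 0.15, either way. A call with a gripper value outside its range is refused whole. The fingers move at their own pace and stop on an object; the grip force is fixed at half the most. Time passes only in rows, so rows that do not move let the fingers close. It gives the time, the measured TCP pose, the force and the opening at its end, in the units of the state.
- manip.read_state(): the state, without advancing time (a new reading comes with each control period).
- camera(name): name is "scene" or "top" or "wrist"; returns the picture (420x560x3 uint8, red, green, blue); there is no depth.
- camera_info(name): a dict with "mtx" (3x3 intrinsics, pixels), "R" (3x3) and "t" (3): a world point X has camera coordinates R X + t. Camera axes: x right, y down, z forward; pixel columns grow to the right and rows downward; lengths in mm; the calibration is good to about 2 mm. A picture is of the moment at which its call begins: read the wrist's pose just before it. camera_info takes no time and is no camera call; for the wrist camera it gives the pose at the moment of the call.
- hand_in(): hands the job in, once; it reports no verdict.
Trained networks look in the newest picture that a camera, given by its name, has taken for a name from the list of things; names that differ only in an ending like _2 or _b are one class to them, and where a whole thing is asked for, a point or a joint stands for the part that bears it (a point fixed in the world has none). Each returns a list of dicts, best first, with "conf" (0 to 1); they miss things now and then, are a little off and sometimes report something else, mostly with a low value. They report only what shows in the picture. A call takes as long as a camera call. They do not tell look-alikes from the thing itself.
- spotter.outline_of(camera, target): "mask" (420x560 bool, what is visible of it) and "point" ([row, column] in pixels, amid what is visible of it).
The state is a dict: "time_s": time; "joints": joint angles; "joint_vel": joint speeds; "tau": joint torques, N m; "ee_pos": TCP position; "eef_rot": TCP orientation; "wrist_force": force on the tool from outside, world axes, zero at the start; "wrist_torque": the same for the moment, N m; "grip_width": finger opening in mm.
Only numpy, scipy, OpenCV 4.12 (cv2) and the standard library are available. Lean on these libraries where they do the work, as an engineer would, in place of code of your own. Each camera call takes 0.05 s, during which the arm holds its last target. There are 200 camera calls.

TASK

Pack the chandelier's spares into the long divided tray, one to a cell and standing upright on its floor: the two plain brass lampholders in the two wide cells, the two tall plain candle sleeves in the two narrow cells. The lampholder with a switch key on its side, the short sleeve and the sleeve with a drip dish belong to other lamps: leave them standing where they are.

Things in the scene. Friction and masses are not known exactly. Their poses are not given: they have to be found in the camera images.
- tray: open plywood tray fixed to the bench, 240 (its x) by 74 mm (its y), at any yaw; walls and dividers 26 mm high, 4 mm thick, floor 4 mm thick. Origin: centre of its underside, z up. Four cells in a row along x, 66 mm wide in y, centred at y = 0: two wide cells 66 mm long centred at x = -83 and -13 mm, two narrow cells 44 mm long centred at x = +46 and +94 mm
- holder_a: brass lampholder standing upright, a round metal shell 60 mm tall: 46 mm diameter from 18 mm above its underside to the top, narrowing to a 38 mm foot; open mouth on top with a white insert; about 90 g. Origin: centre of the underside, z up its axis. One of two alike; goes in either wide cell
- holder_b: brass lampholder standing upright, a round metal shell 60 mm tall: 46 mm diameter from 18 mm above its underside to the top, narrowing to a 38 mm foot; open mouth on top with a white insert; about 90 g. Origin: centre of the underside, z up its axis. One of two alike; goes in either wide cell
- sleeve_a: cream candle sleeve standing upright, a plain round tube 26 mm in diameter and 90 mm tall with a dark bore on top; about 50 g. Origin: centre of the underside, z up its axis. One of two alike; goes in either narrow cell
- sleeve_b: cream candle sleeve standing upright, a plain round tube 26 mm in diameter and 90 mm tall with a dark bore on top; about 50 g. Origin: centre of the underside, z up its axis. One of two alike; goes in either narrow cell
- holder_key: look-alike, to be left: the same brass lampholder, but with a switch stub and a black key 28 mm broad sticking out of its side (along its x, to 36 mm from its axis, 45 mm up). Origin: centre of the underside
- sleeve_short: look-alike, to be left: the same cream sleeve, 26 mm in diameter, but only 45 mm tall. Origin: centre of the underside
- sleeve_dish: look-alike, to be left: the same cream sleeve, 26 mm by 90 mm tall, but standing in a brass drip dish 56 mm in diameter and 10 mm high that is part of it. Origin: centre of the underside
Things that resemble listed ones, but are neither listed nor needed, are in the scene too. Leave any red look-alike of the holder_b alone. What is shaped like the sleeve_b but red is not meant.

How it is judged (in metres and radians):
At the end, for the whole second after the job is handed in: A plain lampholder stands in each wide cell and a tall plain sleeve in each narrow one: within 16 mm of the cell's centre along the tray, 27 mm across, underside under 12 mm above the tray's, tilt under 0.15 rad, at rest. Look-alikes upright (0.15 rad), moved under 30 mm (((x of holder_a in the frame of tray between -0.099 and -0.067 m and x of holder_b in the frame of tray between -0.029 and 0.003 m) or (x of holder_a in the frame of tray between -0.029 and 0.003 m and x of holder_b in the frame of tray between -0.099 and -0.067 m)) and ((x of sleeve_a in the frame of tray between 0.03 and 0.062 m and x of sleeve_b in the frame of tray between 0.078 and 0.11 m) or (x of sleeve_a in the frame of tray between 0.078 and 0.11 m and x of sleeve_b in the frame of tray between 0.03 and 0.062 m)) and y of holder_a in the frame of tray between -0.027 and 0.027 m and z of each of holder_a, holder_b, sleeve_a, sleeve_b in the frame of tray below 0.012 m and angle between each of holder_a, holder_b, sleeve_a, sleeve_b, holder_key, sleeve_short, sleeve_dish's own z axis and vertical below 0.15 rad and linear speed of each of holder_a, holder_b, sleeve_a, sleeve_b below 0.02 m/s and y of holder_b in the frame of tray between -0.027 and 0.027 m and y of sleeve_a in the frame of tray between -0.027 and 0.027 m and y of sleeve_b in the frame of tray between -0.027 and 0.027 m and distance of each of holder_key, sleeve_short, sleeve_dish from where it was at the start of the episode below 0.03 m); the robot touches nothing.
It fails at once if a look-alike is moved 30 mm or more, or tipped over (distance of any of holder_key, sleeve_short, sleeve_dish from where it was at the start of the episode above 0.03 m or angle between any of holder_key, sleeve_short, sleeve_dish's own z axis and vertical above 0.5 rad).
It also fails if it takes over 102 s, if anything falls off the work surface, if the arm or the gripper's body presses on something with over 40 N, if the wrist force passes 120 N, or if a joint passes its speed limit or range.

## Working session

There is one attempt and no reset: what is moved stays moved. The work goes in short steps, Python scripts to look and compute and a tool call to move; the robot and the scene stay as the last step left them, time stands still between calls to the robot, and variables do not carry over. Pictures are saved under pics/ and viewed, and the job is handed in when it is done.

Besides the shell and the picture viewer there is one more tool, called after "Call:" by a JSON object that holds its "op" and its "data", one argument or row to a line. play_rows: Moves the arm, as the interface text tells. Its arguments: {"type":"object","properties":{"steps":{"type":"array"}},"required":["steps"]}

```bash
mkdir -p pics; ls; python3 - <<'E'
from rig import manip,camera,camera_info
import cv2
for n in("scene","top"):
    im=camera(n); cv2.imwrite(f"pics/{n}0.png",im[:,:,::-1])
    c=camera_info(n); print(n,c)
print(manip.read_state())
E
```

```text
pics
scene {'mtx': array([[447.59177163,   0.        , 282.55324525],
       [  0.        , 447.59177163, 216.06524963],
       [  0.        ,   0.        ,   1.        ]]), 'R': array([[ 0.03665729,  0.99905014, -0.02355956],
       [ 0.62405142, -0.04129858, -0.78029113],
       [-0.78052294,  0.01390098, -0.62497256]]), 't': array([ -16.23119767, -284.28482328, 1404.89859978])}
top {'mtx': array([[408.09268079,   0.        , 282.04185644],
       [  0.        , 408.09268079, 218.69822933],
       [  0.        ,   0.        ,   1.        ]]), 'R': array([[-0.00374121, -0.99962807,  0.02701337],
       [-0.99780201,  0.00194442, -0.06623726],
       [ 0.0661601 , -0.0272018 , -0.99743817]]), 't': array([ -10.84952025,  494.79679032, 1067.82957552])}
{'time_s': 0.1, 'joints': array([-1.26999321e+00,  4.23768662e-01,  1.63060954e+00, -1.03872899e-05,
        1.08859861e+00, -1.90004459e-02]), 'joint_vel': array([ 0.00055349,  0.00025517, -0.00176279,  0.00134051, -0.0011602 ,
        0.00123302]), 'tau': array([-1.92822103e-03, -5.58430266e+01, -2.82443547e+01, -2.74694059e-05,
        2.99930776e-03,  3.28937475e-06]), 'ee_pos': array([ 196.36322741, -592.83346454,  230.6223611 ]), 'eef_rot': array([-2.54613890e+00,  1.83891269e+00,  1.74631032e-03]), 'wrist_force': array([ 0.12927254, -0.00235953,  0.51284815]), 'wrist_torque': array([-0.03088298, -0.03018759,  0.00409094]), 'grip_width': 85.12407390450248}
```

View pics/scene0.png

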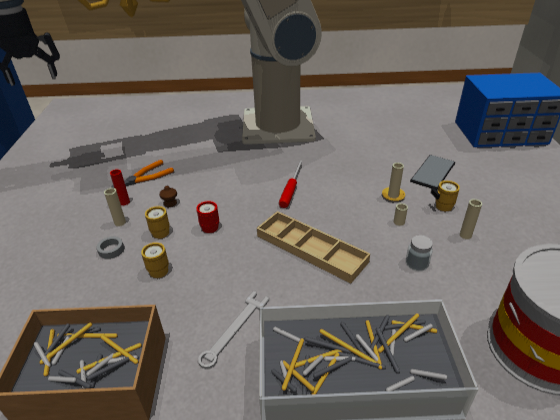

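View pics/top0.png

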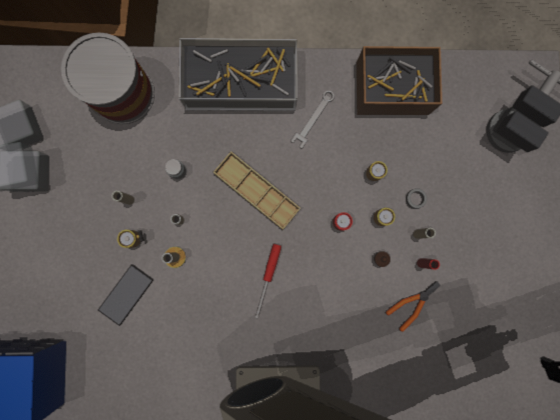

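Top view: plain holders at about (377,171) and (385,217), plain sleeves at (430,233) and (118,197), tray at (257,191). The key holder is at (128,240), the short sleeve at (176,219) and the dish sleeve at (170,258). The red ones are distractors.

```bash
cat > h.py <<'E'
import numpy as np,cv2
from scipy.optimize import least_squares
from rig import manip,camera,camera_info,spotter
def proj(c,P):
    q=np.asarray(P)@c["R"].T+c["t"]; q=q@c["mtx"].T; return q[:,:2]/q[:,2:]
A=np.linspace(0,2*np.pi,40)[:-1]
def cyl(x,y,prof): # prof: list of (r,z)
    return np.vstack([np.c_[x+r*np.cos(A),y+r*np.sin(A),0*A+z] for r,z in prof])
HOLD=[(19,0),(23,18),(23,60)]; SLV=[(13,0),(13,90)]
def hullc(p):
    h=cv2.convexHull(p.astype(np.float32)); m=cv2.moments(h); return np.array([m['m10']/m['m00'],m['m01']/m['m00']])
def maskc(m):
    r,c=np.nonzero(m); return np.array([c.mean(),r.mean()])
def world(c,uv,z):
    d=c["R"].T@np.linalg.inv(c["mtx"])@np.array([*uv,1.]); o=-c["R"].T@c["t"]; return (o+d*(z-o[2])/d[2])[:2]
E
python3 - <<'E'
from h import *
ims={n:camera(n) for n in("scene","top")}; C={n:camera_info(n) for n in ims}
for cls,pr,zm in(("holder_a",HOLD,30),("sleeve_a",SLV,45)):
    det={}
    for n in ims:
        det[n]=[(d["conf"],maskc(d["mask"]),d["mask"].sum(),d["mask"]) for d in spotter.outline_of(n,cls)]
        for d in det[n]: print(cls,n,round(d[0],2),d[1].round(1),d[2],world(C[n],d[1],zm).round(0),ims[n][d[3]].mean(0).round(0))
    for a in det["top"]:
        w=world(C["top"],a[1],zm)
        for b in det["scene"]:
            if np.linalg.norm(world(C["scene"],b[1],zm)-w)<25:
                s=least_squares(lambda v:np.r_[hullc(proj(C["top"],cyl(*v,pr)))-a[1],hullc(proj(C["scene"],cyl(*v,pr)))-b[1]],w)
                print("FIT",cls,s.x.round(1),s.fun.round(1))
def tray(v):
    x,y,t=v; P=np.array([[sx*120,sy*37,z] for sx in(-1,1) for sy in(-1,1) for z in(0,26)],float)
    R=np.array([[np.cos(t),-np.sin(t)],[np.sin(t),np.cos(t)]]); P[:,:2]=P[:,:2]@R.T+[x,y]; return P
M={}
for n in ims:
    d=spotter.outline_of(n,"tray"); 
    if d: M[n]=d[0]["mask"]; print(n,d[0]["conf"],maskc(M[n]),M[n].sum())
def ms(uv): # second moments
    k=np.cov(uv.T); return np.r_[uv.mean(0),k[0,0]**.5,k[1,1]**.5,k[0,1]/(k[0,0]*k[1,1])**.5*10]
def f(v):
    o=[]
    for n in M:
        mm=np.zeros((1680,2240),np.uint8); h=cv2.convexHull(((proj(C[n],tray(v))+.5)*4).astype(np.float32)); cv2.fillConvexPoly(mm,(h*16).round().astype(int),1,shift=4)
        r,c=np.nonzero(mm); o.append(ms((np.c_[c,r]+.5)/4-.5)-ms(np.argwhere(M[n])[:,::-1]))
    return np.concatenate(o)
w=world(C["top"],maskc(M["top"]),15)
best=min((least_squares(f,[*w,t],diff_step=1e-2,x_scale=[100,100,1]) for t in(-.6,.6,1.2,-1.2)),key=lambda s:s.cost)
print("tray",best.x,best.fun.round(2))
im=ims["top"][130:250,190:320]; im=cv2.resize(im,None,fx=4.5,fy=4.5,interpolation=cv2.INTER_CUBIC)
for v in [best.x]:
    for p in proj(C["top"],tray(v)[1::2]): cv2.circle(im,tuple(int(q) for q in (p-[190,130]+.5)*4.5),3,(255,0,0),-1)
cv2.imwrite("pics/tray.png",im[:,:,::-1])
E
```

```text
holder_a scene 0.83 [207.7 216.3] 599 [ 483. -169.] [103.  39.  36.]
holder_a scene 0.82 [154.9 259.4] 699 [ 616. -263.] [106.  90.  52.]
holder_a scene 0.7 [157.4 222. ] 659 [ 496. -280.] [104.  87.  51.]
holder_a top 0.58 [376.8 170.6] 324 [ 622. -265.] [111. 103.  87.]
holder_a top 0.53 [384.3 216.5] 324 [ 499. -282.] [112. 105.  88.]
holder_a top 0.53 [342.6 220.9] 271 [ 488. -171.] [126.  91.  92.]
FIT holder_a [ 619.3 -261.9] [-0.1  0.2 -0.2  0.1]
FIT holder_a [ 499.  -278.8] [-0.2 -0.2 -0.1 -0.1]
FIT holder_a [ 486.8 -168.7] [-0.2  0.1 -0.1  0. ]
sleeve_a scene 0.84 [114.7 207.3] 478 [ 455. -381.] [95. 88. 70.]
sleeve_a scene 0.73 [119.6 186.6] 421 [ 372. -390.] [84. 15. 14.]
sleeve_a scene 0.71 [470.7 218.4] 514 [546. 399.] [96. 89. 71.]
sleeve_a scene 0.25 [400.2 214.4] 243 [523. 254.] [99. 92. 73.]
sleeve_a top 0.66 [424.2 232.9] 204 [ 455. -382.] [68. 64. 57.]
sleeve_a top 0.49 [123.2 197.2] 200 [549. 397.] [65. 60. 54.]
FIT sleeve_a [ 455.8 -380.3] [ 0.  -0.3 -0.  -0.3]
FIT sleeve_a [548.7 396.7] [-0.7 -0.1 -0.6  0.2]
scene 0.76 [313.94251947 246.40290089] 3723
top 0.71 [256.89546351 189.58856016] 2535
tray [572.26858745  54.93721894   0.88330802] [-0.15  0.17  0.07 -0.01 -0.04 -0.18  0.08  0.15  0.19 -0.06]
```

View pics/tray.png

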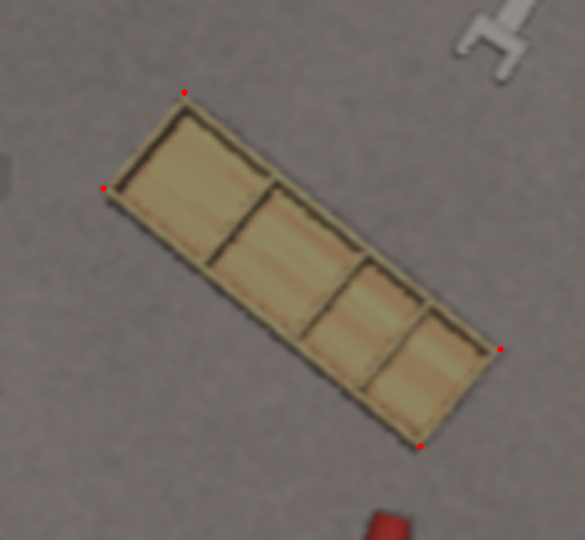

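Both fits are good, with residuals under 0.7 px. The wide cells lie at the upper-left end, so tray yaw is 0.883−π. I'll turn the tool so its x is tray y and its y is tray x, then go over holder 1.

```bash
cat >> h.py <<'E'
from scipy.spatial.transform import Rotation as Ro
T={"h1":(619.3,-261.9),"h2":(499,-278.8),"s1":(455.8,-380.3),"s2":(548.7,396.7)}
O=np.array([572.3,54.9]);yaw=.8833-np.pi
for k,u in(("c1",-83),("c2",-13),("c3",46),("c4",94)): T[k]=tuple(O+u*np.array([np.cos(yaw),np.sin(yaw)]))
def go(pos,z,rv=None):
    s=manip.read_state(); R=Ro.from_rotvec(s["eef_rot"]).as_matrix()
    if rv is not None: R=rv
    p=np.array([*T[pos],z]) if isinstance(pos,str) else np.array([*pos,z])
    return (R.T@(p-s["ee_pos"])).round(1)
W=np.array([[-np.sin(yaw),np.cos(yaw),0],[np.cos(yaw),np.sin(yaw),0],[0,0,-1]]).T  # wanted tool axes
E
python3 - <<'E'
from h import *
R=Ro.from_rotvec(manip.read_state()["eef_rot"]).as_matrix()
print((Ro.from_matrix(R.T@W)).as_rotvec(), Ro.from_matrix(W).as_rotvec()); print(T); print(go("h1",180,W))
E
```

```text
[-3.88215357e-06  1.01342035e-04 -5.63529624e-01] [ 2.95780346 -1.05877434  0.        ]
{'h1': (619.3, -261.9), 'h2': (499, -278.8), 's1': (455.8, -380.3), 's2': (548.7, 396.7), 'c1': (np.float64(624.9721520220667), np.float64(119.0454940067055)), 'c2': (np.float64(580.5498551359863), np.float64(64.94688460345989)), 'c3': (np.float64(543.1082049034328), np.float64(19.34948524929574)), 'c4': (np.float64(512.6472013244063), np.float64(-17.74670405578697))}
[ 116.5 -524.4   51.3]
```

Call:
{"op": "play_rows", "data": {
  "steps": [
    {"rz":-0.141,"claw":1},
    {"rz":-0.141,"claw":1},
    {"rz":-0.141,"claw":1},
    {"rz":-0.141,"claw":1},
    {"x":8.3,"y":-37.5,"z":3,"claw":1},
    {"x":8.3,"y":-37.5,"z":3,"claw":1},
    {"x":8.3,"y":-37.5,"z":3,"claw":1},
    {"x":8.3,"y":-37.5,"z":3,"claw":1},
    {"x":8.3,"y":-37.5,"z":3,"claw":1},
    {"x":8.3,"y":-37.5,"z":3,"claw":1},
    {"x":8.3,"y":-37.5,"z":3,"claw":1},
    {"x":8.3,"y":-37.5,"z":3,"claw":1},
    {"x":8.3,"y":-37.5,"z":3,"claw":1},
    {"x":8.3,"y":-37.5,"z":3,"claw":1},
    {"x":8.3,"y":-37.5,"z":3,"claw":1},
    {"x":8.3,"y":-37.5,"z":3,"claw":1},
    {"x":8.3,"y":-37.5,"z":3,"claw":1},
    {"x":8.3,"y":-37,"z":3,"claw":1},
    {"claw":1},
    {"claw":1}
  ]
}}

```text
invalid input at $.steps[0]: expected keys x, y, z, rx, ry, rz, claw
```

```bash
python3 - <<'E'
from h import *
print(go("h1",25),manip.read_state()["time_s"])
im=camera("wrist"); c=camera_info("wrist"); im=np.ascontiguousarray(im)
for d in spotter.outline_of("wrist","holder_a"): print(d["conf"],maskc(d["mask"]),hullc(proj(c,cyl(*T["h1"],HOLD))))
p=proj(c,cyl(*T["h1"],[(23,60)]))
for q in p: cv2.circle(im,tuple(int(v) for v in q),1,(255,0,0),-1)
cv2.imwrite("pics/w1.png",im[:,:,::-1])
E
```

```text
[-181.6 -505.6  206.3] 0.5
```

View pics/w1.png

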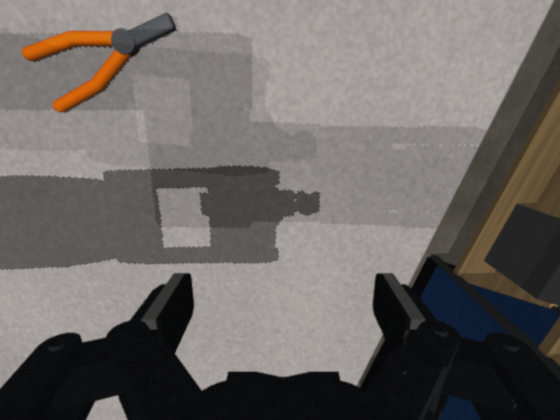

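The move was refused because every key is required. The wrist view shows only bench and pliers at the start pose, so the arm hasn't moved. Resending with full rows.

Call:
{"op": "play_rows", "data": {
  "steps": [
    {"x":0,"y":0,"z":0,"rx":0,"ry":0,"rz":-0.141,"claw":1},
    {"x":0,"y":0,"z":0,"rx":0,"ry":0,"rz":-0.141,"claw":1},
    {"x":0,"y":0,"z":0,"rx":0,"ry":0,"rz":-0.141,"claw":1},
    {"x":0,"y":0,"z":0,"rx":0,"ry":0,"rz":-0.141,"claw":1},
    {"x":8.3,"y":-37.5,"z":3,"rx":0,"ry":0,"rz":0,"claw":1},
    {"x":8.3,"y":-37.5,"z":3,"rx":0,"ry":0,"rz":0,"claw":1},
    {"x":8.3,"y":-37.5,"z":3,"rx":0,"ry":0,"rz":0,"claw":1},
    {"x":8.3,"y":-37.5,"z":3,"rx":0,"ry":0,"rz":0,"claw":1},
    {"x":8.3,"y":-37.5,"z":3,"rx":0,"ry":0,"rz":0,"claw":1},
    {"x":8.3,"y":-37.5,"z":3,"rx":0,"ry":0,"rz":0,"claw":1},
    {"x":8.3,"y":-37.5,"z":3,"rx":0,"ry":0,"rz":0,"claw":1},
    {"x":8.3,"y":-37.5,"z":3,"rx":0,"ry":0,"rz":0,"claw":1},
    {"x":8.3,"y":-37.5,"z":3,"rx":0,"ry":0,"rz":0,"claw":1},
    {"x":8.3,"y":-37.5,"z":3,"rx":0,"ry":0,"rz":0,"claw":1},
    {"x":8.3,"y":-37.5,"z":3,"rx":0,"ry":0,"rz":0,"claw":1},
    {"x":8.3,"y":-37.5,"z":3,"rx":0,"ry":0,"rz":0,"claw":1},
    {"x":8.3,"y":-37.5,"z":3,"rx":0,"ry":0,"rz":0,"claw":1},
    {"x":8.3,"y":-37.5,"z":3,"rx":0,"ry":0,"rz":0,"claw":1},
    {"x":0,"y":0,"z":0,"rx":0,"ry":0,"rz":0,"claw":1},
    {"x":0,"y":0,"z":0,"rx":0,"ry":0,"rz":0,"claw":1}
  ]
}}

```text
time_s: 2.6
ee_pos: [619.6, -260.3, 188.9]
eef_rot: [2.959, -1.055, -0.001]
wrist_force: [-0.4, -0.3, 0.1]
grip_width: 85.2
```

```bash
cat > look.py <<'E'
import sys
from h import *
k,cls,z,out=sys.argv[1:5]; pr=HOLD if cls[0]=="h" else SLV
s=manip.read_state(); print("go",go(k,float(z)),"t",s["time_s"],"rot err",Ro.from_matrix(Ro.from_rotvec(s["eef_rot"]).as_matrix().T@W).as_rotvec().round(3))
im=camera("wrist"); c=camera_info("wrist"); im=np.ascontiguousarray(im)
for d in spotter.outline_of("wrist",cls):
    m=maskc(d["mask"]); f=least_squares(lambda v:hullc(proj(c,cyl(*v,pr)))-m,T[k]).x
    print(round(d["conf"],2),m.round(0),f.round(1),"target",k,np.round(T[k],1))
for r,zz in pr:
    for q in proj(c,cyl(*T[k],[(r,zz)])): cv2.circle(im,tuple(int(v) for v in q),1,(255,0,0),-1)
cv2.imwrite(f"pics/{out}.png",im[:,:,::-1])
E
python3 look.py h1 holder_a 25 w2
```

```text
go [  0.9   1.4 163.9] t 2.6 rot err [0.    0.001 0.002]
0.69 [118. 213.] [ 486.8 -169.4] target h1 [ 619.3 -261.9]
0.62 [284. 202.] [ 619.7 -262. ] target h1 [ 619.3 -261.9]
```

View pics/w2.png

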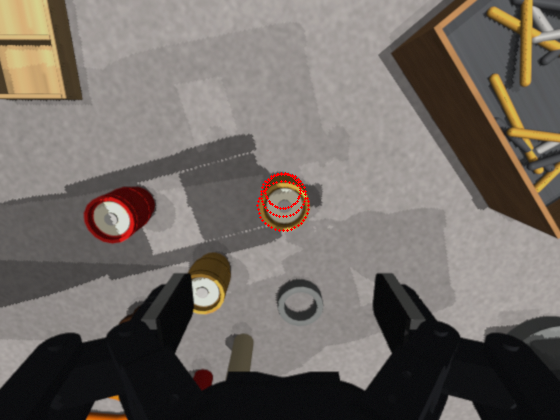

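The wrist view puts the plain holder at (284,202), exactly where the model outline predicts, agreeing to under 1 mm. Descend, grip, lift.

Call:
{"op": "play_rows", "data": {
  "steps": [
    {"x":0.5,"y":0.7,"z":32,"rx":0,"ry":0,"rz":0,"claw":1},
    {"x":0.4,"y":0.7,"z":32,"rx":0,"ry":0,"rz":0,"claw":1},
    {"x":0,"y":0,"z":30,"rx":0,"ry":0,"rz":0,"claw":1},
    {"x":0,"y":0,"z":30,"rx":0,"ry":0,"rz":0,"claw":1},
    {"x":0,"y":0,"z":25,"rx":0,"ry":0,"rz":0,"claw":1},
    {"x":0,"y":0,"z":15,"rx":0,"ry":0,"rz":0,"claw":1},
    {"x":0,"y":0,"z":0,"rx":0,"ry":0,"rz":0,"claw":0},
    {"x":0,"y":0,"z":0,"rx":0,"ry":0,"rz":0,"claw":0},
    {"x":0,"y":0,"z":0,"rx":0,"ry":0,"rz":0,"claw":0},
    {"x":0,"y":0,"z":0,"rx":0,"ry":0,"rz":0,"claw":0},
    {"x":0,"y":0,"z":0,"rx":0,"ry":0,"rz":0,"claw":0},
    {"x":0,"y":0,"z":0,"rx":0,"ry":0,"rz":0,"claw":0},
    {"x":0,"y":0,"z":0,"rx":0,"ry":0,"rz":0,"claw":0},
    {"x":0,"y":0,"z":0,"rx":0,"ry":0,"rz":0,"claw":0}
  ]
}}

```text
time_s: 4.1
ee_pos: [620.3, -263.3, 27.2]
eef_rot: [2.958, -1.058, 0.005]
wrist_force: [0.1, -0.2, 6.1]
grip_width: 44.5
```

```bash
python3 look.py c1 holder_a 170 w3
```

```text
go [-238.4 -298.7 -143.3] t 4.1 rot err [-0.001 -0.003  0.001]
0.85 [282. 292.] [ 621.7 -262.1] target c1 [625. 119.]
0.65 [160. 399.] [ 527.6 -273.9] target c1 [625. 119.]
0.61 [ 18. 280.] [563.6  32.6] target c1 [625. 119.]
```

View pics/w3.png

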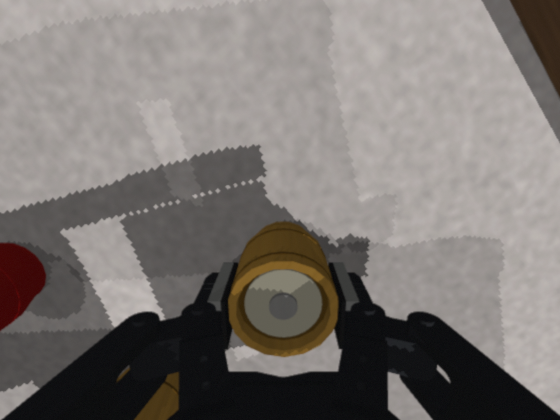

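The holder is between the pads, at (282,292) in the picture. Lift and carry over c1.

Call:
{"op": "play_rows", "data": {
  "steps": [
    {"x":0,"y":0,"z":-20,"rx":0,"ry":0,"rz":0,"claw":0},
    {"x":0,"y":0,"z":-35,"rx":0,"ry":0,"rz":0,"claw":0},
    {"x":0,"y":0,"z":-40,"rx":0,"ry":0,"rz":0,"claw":0},
    {"x":-10,"y":-12.7,"z":-25,"rx":0,"ry":0,"rz":0,"claw":0},
    {"x":-23,"y":-29,"z":0,"rx":0,"ry":0,"rz":0,"claw":0},
    {"x":-23,"y":-29,"z":0,"rx":0,"ry":0,"rz":0,"claw":0},
    {"x":-23,"y":-29,"z":0,"rx":0,"ry":0,"rz":0,"claw":0},
    {"x":-23,"y":-29,"z":0,"rx":0,"ry":0,"rz":0,"claw":0},
    {"x":-23,"y":-29,"z":0,"rx":0,"ry":0,"rz":0,"claw":0},
    {"x":-23,"y":-29,"z":0,"rx":0,"ry":0,"rz":0,"claw":0},
    {"x":-23,"y":-29,"z":0,"rx":0,"ry":0,"rz":0,"claw":0},
    {"x":-23,"y":-29,"z":0,"rx":0,"ry":0,"rz":0,"claw":0},
    {"x":-23,"y":-29,"z":0,"rx":0,"ry":0,"rz":0,"claw":0},
    {"x":-21.4,"y":-25,"z":0,"rx":0,"ry":0,"rz":0,"claw":0},
    {"x":0,"y":0,"z":0,"rx":0,"ry":0,"rz":0,"claw":0},
    {"x":0,"y":0,"z":0,"rx":0,"ry":0,"rz":0,"claw":0},
    {"x":0,"y":0,"z":0,"rx":0,"ry":0,"rz":0,"claw":0}
  ]
}}

```text
time_s: 5.9
ee_pos: [624.2, 118.7, 145.5]
eef_rot: [2.958, -1.058, 0.0]
wrist_force: [-0.1, -0.2, -0.8]
grip_width: 44.6
```

```bash
cat > trayview.py <<'E'
import sys
from h import *
print("go",go(sys.argv[1],float(sys.argv[2])))
im=np.ascontiguousarray(camera("wrist")); c=camera_info("wrist")
for u,l in((-83,66),(-13,66),(46,44),(94,44)):
    P=[[a,b,26] for a,b in((u-l/2,-33),(u+l/2,-33),(u+l/2,33),(u-l/2,33))]; P=np.array(P,float)
    P[:,:2]=O+P[:,:1]*[np.cos(yaw),np.sin(yaw)]+P[:,1:2]*[-np.sin(yaw),np.cos(yaw)]
    cv2.polylines(im,[proj(c,P).round().astype(int)],True,(255,0,0),1)
cv2.imwrite(f"pics/{sys.argv[3]}.png",im[:,:,::-1])
E
python3 trayview.py c1 33 w4
```

```text
go [  0.3  -0.8 112.5]
```

View pics/w4.png

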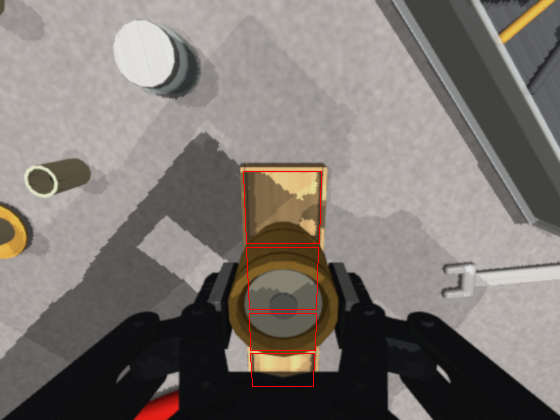

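The tray outlines overlay the real cells to about 1–2 px. Lower, release, retreat.

Call:
{"op": "play_rows", "data": {
  "steps": [
    {"x":0,"y":-0.5,"z":20,"rx":0,"ry":0,"rz":0,"claw":0},
    {"x":0,"y":0,"z":30,"rx":0,"ry":0,"rz":0,"claw":0},
    {"x":0,"y":0,"z":30,"rx":0,"ry":0,"rz":0,"claw":0},
    {"x":0,"y":0,"z":20,"rx":0,"ry":0,"rz":0,"claw":0},
    {"x":0,"y":0,"z":8,"rx":0,"ry":0,"rz":0,"claw":0},
    {"x":0,"y":0,"z":5,"rx":0,"ry":0,"rz":0,"claw":0},
    {"x":0,"y":0,"z":0,"rx":0,"ry":0,"rz":0,"claw":0},
    {"x":0,"y":0,"z":0,"rx":0,"ry":0,"rz":0,"claw":0}
  ]
}}

```text
time_s: 6.75
ee_pos: [625.4, 119.7, 33.4]
eef_rot: [-2.957, 1.058, -0.002]
wrist_force: [0.4, -0.5, -0.5]
grip_width: 44.8
```

Call:
{"op": "play_rows", "data": {
  "steps": [
    {"x":0,"y":0,"z":2,"rx":0,"ry":0,"rz":0,"claw":0},
    {"x":0,"y":0,"z":0,"rx":0,"ry":0,"rz":0,"claw":0.65},
    {"x":0,"y":0,"z":0,"rx":0,"ry":0,"rz":0,"claw":0.8},
    {"x":0,"y":0,"z":0,"rx":0,"ry":0,"rz":0,"claw":1},
    {"x":0,"y":0,"z":0,"rx":0,"ry":0,"rz":0,"claw":1},
    {"x":0,"y":0,"z":0,"rx":0,"ry":0,"rz":0,"claw":1},
    {"x":0,"y":0,"z":-20,"rx":0,"ry":0,"rz":0,"claw":1},
    {"x":0,"y":0,"z":-40,"rx":0,"ry":0,"rz":0,"claw":1},
    {"x":0,"y":0,"z":-45,"rx":0,"ry":0,"rz":0,"claw":1},
    {"x":15.5,"y":38.8,"z":-30,"rx":0,"ry":0,"rz":0,"claw":1},
    {"x":15.5,"y":38.8,"z":0,"rx":0,"ry":0,"rz":0,"claw":1},
    {"x":15.5,"y":38.8,"z":0,"rx":0,"ry":0,"rz":0,"claw":1},
    {"x":15.5,"y":38.8,"z":0,"rx":0,"ry":0,"rz":0,"claw":1},
    {"x":15.5,"y":38.8,"z":0,"rx":0,"ry":0,"rz":0,"claw":1},
    {"x":15.5,"y":38.8,"z":0,"rx":0,"ry":0,"rz":0,"claw":1},
    {"x":15.5,"y":38.8,"z":0,"rx":0,"ry":0,"rz":0,"claw":1},
    {"x":15.5,"y":38.8,"z":0,"rx":0,"ry":0,"rz":0,"claw":1},
    {"x":15.5,"y":38.8,"z":0,"rx":0,"ry":0,"rz":0,"claw":1},
    {"x":15.5,"y":38.8,"z":0,"rx":0,"ry":0,"rz":0,"claw":1},
    {"x":0,"y":0,"z":0,"rx":0,"ry":0,"rz":0,"claw":1}
  ]
}}

```text
time_s: 8.75
ee_pos: [497.5, -281.5, 164.7]
eef_rot: [2.955, -1.064, 0.002]
wrist_force: [0.7, 0.1, 0.5]
grip_width: 85.2
```

```bash
python3 look.py h2 holder_a 25 w5; python3 - <<'E'
from h import *
im=camera("top"); im=cv2.resize(im[120:320,80:480],None,fx=2,fy=2,interpolation=cv2.INTER_CUBIC); cv2.imwrite("pics/t5.png",im[:,:,::-1])
E
```

```text
go [ -0.7  -3.2 139.7] t 8.75 rot err [ 0.001 -0.001 -0.004]
0.95 [181. 112.] [ 488.  -166.7] target h2 [ 499.  -278.8]
0.93 [282. 206.] [ 499.8 -276.7] target h2 [ 499.  -278.8]
```

View pics/w5.png

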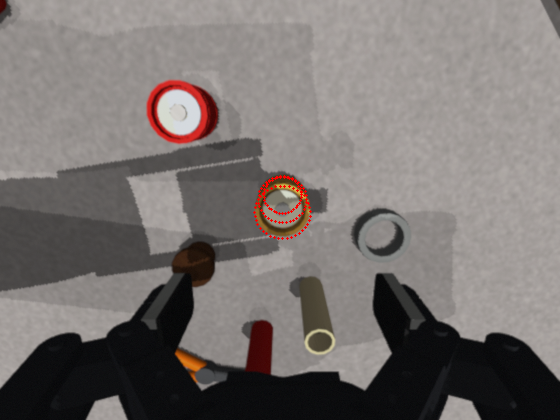

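View pics/t5.png

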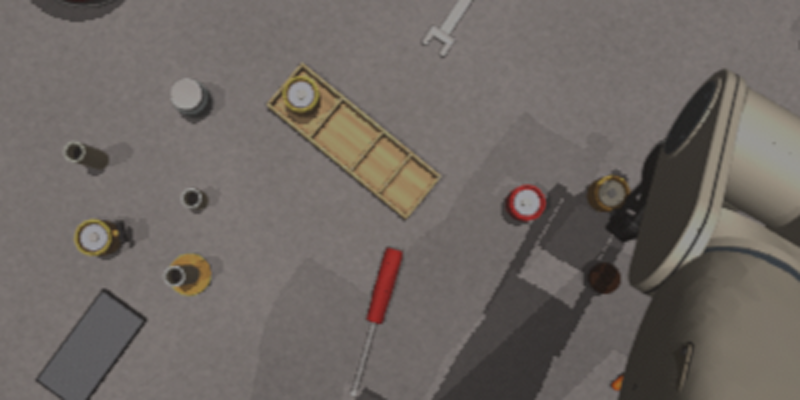

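Holder 1 stands upright in c1, at (300,95) in the top crop. Holder 2 is at (282,206) in the wrist view, within 2 mm of the estimate. Descend, grip, lift and carry to c2.

Call:
{"op": "play_rows", "data": {
  "steps": [
    {"x":-0.4,"y":-2,"z":30,"rx":0,"ry":0,"rz":0,"claw":1},
    {"x":-0.4,"y":-1.8,"z":30,"rx":0,"ry":0,"rz":0,"claw":1},
    {"x":0,"y":0,"z":30,"rx":0,"ry":0,"rz":0,"claw":1},
    {"x":0,"y":0,"z":30,"rx":0,"ry":0,"rz":0,"claw":1},
    {"x":0,"y":0,"z":17,"rx":0,"ry":0,"rz":0,"claw":1},
    {"x":0,"y":0,"z":0,"rx":0,"ry":0,"rz":0,"claw":0},
    {"x":0,"y":0,"z":0,"rx":0,"ry":0,"rz":0,"claw":0},
    {"x":0,"y":0,"z":0,"rx":0,"ry":0,"rz":0,"claw":0},
    {"x":0,"y":0,"z":0,"rx":0,"ry":0,"rz":0,"claw":0},
    {"x":0,"y":0,"z":0,"rx":0,"ry":0,"rz":0,"claw":0},
    {"x":0,"y":0,"z":0,"rx":0,"ry":0,"rz":0,"claw":0},
    {"x":0,"y":0,"z":0,"rx":0,"ry":0,"rz":0,"claw":0}
  ]
}}

```text
time_s: 10.1
ee_pos: [501.6, -274.2, 29.0]
eef_rot: [2.958, -1.058, 0.004]
wrist_force: [0.8, 2.7, 6.7]
grip_width: 44.3
```

```bash
python3 -c "
from h import *
print(go('c2',150))"
```

```text
[-153.8 -312.4 -121.2]
```

Call:
{"op": "play_rows", "data": {
  "steps": [
    {"x":0,"y":0,"z":-20,"rx":0,"ry":0,"rz":0,"claw":0},
    {"x":0,"y":0,"z":-35,"rx":0,"ry":0,"rz":0,"claw":0},
    {"x":0,"y":0,"z":-40,"rx":0,"ry":0,"rz":0,"claw":0},
    {"x":-7.8,"y":-15,"z":-25,"rx":0,"ry":0,"rz":0,"claw":0},
    {"x":-15,"y":-31,"z":0,"rx":0,"ry":0,"rz":0,"claw":0},
    {"x":-15,"y":-31,"z":0,"rx":0,"ry":0,"rz":0,"claw":0},
    {"x":-15,"y":-31,"z":0,"rx":0,"ry":0,"rz":0,"claw":0},
    {"x":-15,"y":-31,"z":0,"rx":0,"ry":0,"rz":0,"claw":0},
    {"x":-15,"y":-31,"z":0,"rx":0,"ry":0,"rz":0,"claw":0},
    {"x":-15,"y":-31,"z":0,"rx":0,"ry":0,"rz":0,"claw":0},
    {"x":-15,"y":-31,"z":0,"rx":0,"ry":0,"rz":0,"claw":0},
    {"x":-15,"y":-31,"z":0,"rx":0,"ry":0,"rz":0,"claw":0},
    {"x":-15,"y":-31,"z":0,"rx":0,"ry":0,"rz":0,"claw":0},
    {"x":-11,"y":-21,"z":0,"rx":0,"ry":0,"rz":0,"claw":0},
    {"x":0,"y":0,"z":0,"rx":0,"ry":0,"rz":0,"claw":0},
    {"x":0,"y":0,"z":0,"rx":0,"ry":0,"rz":0,"claw":0},
    {"x":0,"y":0,"z":0,"rx":0,"ry":0,"rz":0,"claw":0}
  ]
}}

```text
time_s: 11.8
ee_pos: [581.0, 66.3, 147.5]
eef_rot: [2.957, -1.059, -0.0]
wrist_force: [-0.3, 0.5, -1.5]
grip_width: 44.5
```

```bash
python3 trayview.py c2 33 w6
```

```text
go [  0.5   1.3 114.5]
```

View pics/w6.png

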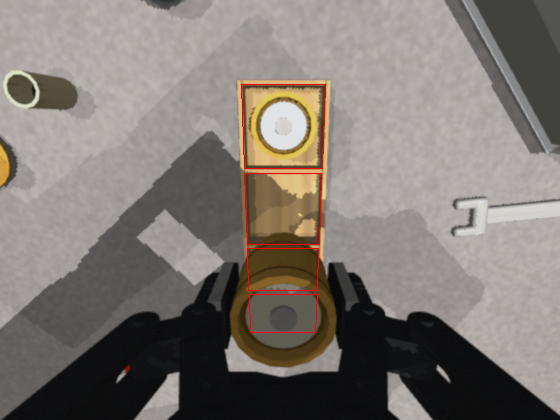

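Holder 1 sits centred in its cell at (283,125). The carried holder is held about 4 mm toward +y, so I correct for that and place it.

Call:
{"op": "play_rows", "data": {
  "steps": [
    {"x":0.5,"y":-1.5,"z":20,"rx":0,"ry":0,"rz":0,"claw":0},
    {"x":0,"y":-1.2,"z":30,"rx":0,"ry":0,"rz":0,"claw":0},
    {"x":0,"y":0,"z":30,"rx":0,"ry":0,"rz":0,"claw":0},
    {"x":0,"y":0,"z":20,"rx":0,"ry":0,"rz":0,"claw":0},
    {"x":0,"y":0,"z":8,"rx":0,"ry":0,"rz":0,"claw":0},
    {"x":0,"y":0,"z":5,"rx":0,"ry":0,"rz":0,"claw":0},
    {"x":0,"y":0,"z":0,"rx":0,"ry":0,"rz":0,"claw":0},
    {"x":0,"y":0,"z":0,"rx":0,"ry":0,"rz":0,"claw":0}
  ]
}}

```text
time_s: 12.65
ee_pos: [584.2, 68.8, 35.5]
eef_rot: [-2.957, 1.058, -0.002]
wrist_force: [-0.6, 0.0, -0.5]
grip_width: 44.7
```

Call:
{"op": "play_rows", "data": {
  "steps": [
    {"x":0,"y":0,"z":2.5,"rx":0,"ry":0,"rz":0,"claw":0},
    {"x":0,"y":0,"z":0,"rx":0,"ry":0,"rz":0,"claw":0.65},
    {"x":0,"y":0,"z":0,"rx":0,"ry":0,"rz":0,"claw":0.8},
    {"x":0,"y":0,"z":0,"rx":0,"ry":0,"rz":0,"claw":1},
    {"x":0,"y":0,"z":0,"rx":0,"ry":0,"rz":0,"claw":1},
    {"x":0,"y":0,"z":-20,"rx":0,"ry":0,"rz":0,"claw":1},
    {"x":0,"y":0,"z":-40,"rx":0,"ry":0,"rz":0,"claw":1},
    {"x":0,"y":0,"z":-45,"rx":0,"ry":0,"rz":0,"claw":1},
    {"x":16.9,"y":39,"z":-30,"rx":0,"ry":0,"rz":0,"claw":1},
    {"x":16.9,"y":39,"z":-20,"rx":0,"ry":0,"rz":0,"claw":1},
    {"x":16.9,"y":39,"z":0,"rx":0,"ry":0,"rz":0,"claw":1},
    {"x":16.9,"y":39,"z":0,"rx":0,"ry":0,"rz":0,"claw":1},
    {"x":16.9,"y":39,"z":0,"rx":0,"ry":0,"rz":0,"claw":1},
    {"x":16.9,"y":39,"z":0,"rx":0,"ry":0,"rz":0,"claw":1},
    {"x":16.9,"y":39,"z":0,"rx":0,"ry":0,"rz":0,"claw":1},
    {"x":16.9,"y":39,"z":0,"rx":0,"ry":0,"rz":0,"claw":1},
    {"x":16.9,"y":39,"z":0,"rx":0,"ry":0,"rz":0,"claw":1},
    {"x":16.9,"y":39,"z":0,"rx":0,"ry":0,"rz":0,"claw":1},
    {"x":16.5,"y":38,"z":0,"rx":0,"ry":0,"rz":0,"claw":1},
    {"x":0,"y":0,"z":0,"rx":0,"ry":0,"rz":0,"claw":1}
  ]
}}

```text
time_s: 14.65
ee_pos: [454.7, -382.4, 186.1]
eef_rot: [2.954, -1.064, 0.002]
wrist_force: [0.2, -0.4, -0.4]
grip_width: 85.5
```

Call:
{"op": "play_rows", "data": {
  "steps": [
    {"x":0,"y":0,"z":0,"rx":0,"ry":0,"rz":0,"claw":1}
  ]
}}

```text
time_s: 14.75
ee_pos: [455.3, -378.6, 185.6]
eef_rot: [-2.957, 1.061, 0.001]
wrist_force: [0.4, -0.5, -0.2]
grip_width: 85.3
```

```bash
python3 look.py s1 sleeve_a 50 w7; python3 - <<'E'
from h import *
im=camera("scene"); im=cv2.resize(im[140:300,60:500],None,fx=1.8,fy=1.8,interpolation=cv2.INTER_CUBIC); cv2.imwrite("pics/s7.png",im[:,:,::-1])
E
```

```text
go [  1.6   1.  135.6] t 14.75 rot err [-0.     0.    -0.002]
0.87 [226. 264.] [ 377.4 -388.2] target s1 [ 455.8 -380.3]
0.67 [285. 209.] [ 456.4 -379.8] target s1 [ 455.8 -380.3]
```

View pics/w7.png

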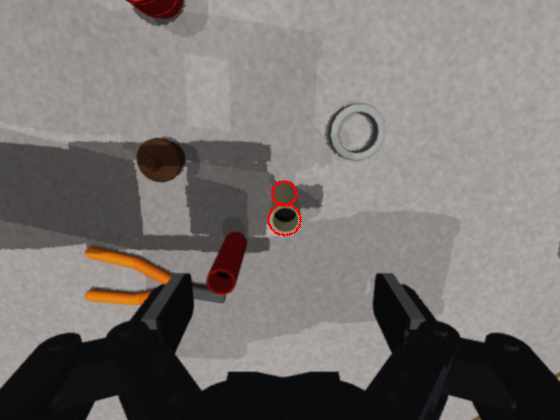

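View pics/s7.png

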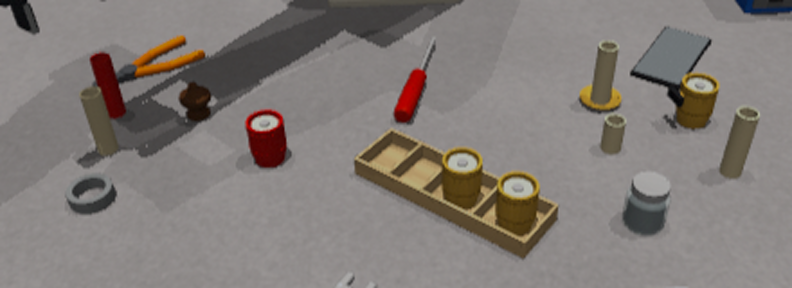

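Both holders stand in the wide cells, at (462,178) and (517,203) in the scene crop. The sleeve matches its outline at (285,209). Grip it.

Call:
{"op": "play_rows", "data": {
  "steps": [
    {"x":0.8,"y":0.5,"z":28,"rx":0,"ry":0,"rz":0,"claw":1},
    {"x":0.8,"y":0.5,"z":30,"rx":0,"ry":0,"rz":0,"claw":1},
    {"x":0,"y":0,"z":30,"rx":0,"ry":0,"rz":0,"claw":1},
    {"x":0,"y":0,"z":30,"rx":0,"ry":0,"rz":0,"claw":1},
    {"x":0,"y":0,"z":17,"rx":0,"ry":0,"rz":0,"claw":1},
    {"x":0,"y":0,"z":0,"rx":0,"ry":0,"rz":0,"claw":0.5},
    {"x":0,"y":0,"z":0,"rx":0,"ry":0,"rz":0,"claw":0.35},
    {"x":0,"y":0,"z":0,"rx":0,"ry":0,"rz":0,"claw":0},
    {"x":0,"y":0,"z":0,"rx":0,"ry":0,"rz":0,"claw":0},
    {"x":0,"y":0,"z":0,"rx":0,"ry":0,"rz":0,"claw":0},
    {"x":0,"y":0,"z":0,"rx":0,"ry":0,"rz":0,"claw":0},
    {"x":0,"y":0,"z":0,"rx":0,"ry":0,"rz":0,"claw":0},
    {"x":0,"y":0,"z":0,"rx":0,"ry":0,"rz":0,"claw":0},
    {"x":0,"y":0,"z":0,"rx":0,"ry":0,"rz":0,"claw":0}
  ]
}}

```text
time_s: 16.3
ee_pos: [457.2, -380.4, 52.3]
eef_rot: [2.957, -1.058, 0.003]
wrist_force: [-0.1, 1.3, 6.2]
grip_width: 24.7
```

```bash
python3 -c "
from h import *
print(go('c4',200),go('c3',200))"
```

```text
[-186.9 -315.5 -148.1] [-186.8 -363.5 -148.1]
```

Call:
{"op": "play_rows", "data": {
  "steps": [
    {"x":0,"y":0,"z":-20,"rx":0,"ry":0,"rz":0,"claw":0},
    {"x":0,"y":0,"z":-35,"rx":0,"ry":0,"rz":0,"claw":0},
    {"x":0,"y":0,"z":-40,"rx":0,"ry":0,"rz":0,"claw":0},
    {"x":-8.4,"y":-16.5,"z":-35,"rx":0,"ry":0,"rz":0,"claw":0},
    {"x":-17,"y":-33,"z":0,"rx":0,"ry":0,"rz":0,"claw":0},
    {"x":-17,"y":-33,"z":0,"rx":0,"ry":0,"rz":0,"claw":0},
    {"x":-17,"y":-33,"z":0,"rx":0,"ry":0,"rz":0,"claw":0},
    {"x":-17,"y":-33,"z":0,"rx":0,"ry":0,"rz":0,"claw":0},
    {"x":-17,"y":-33,"z":0,"rx":0,"ry":0,"rz":0,"claw":0},
    {"x":-17,"y":-33,"z":0,"rx":0,"ry":0,"rz":0,"claw":0},
    {"x":-17,"y":-33,"z":0,"rx":0,"ry":0,"rz":0,"claw":0},
    {"x":-17,"y":-33,"z":0,"rx":0,"ry":0,"rz":0,"claw":0},
    {"x":-17,"y":-33,"z":0,"rx":0,"ry":0,"rz":0,"claw":0},
    {"x":-17,"y":-33,"z":0,"rx":0,"ry":0,"rz":0,"claw":0},
    {"x":-8.4,"y":-17,"z":0,"rx":0,"ry":0,"rz":0,"claw":0},
    {"x":0,"y":0,"z":0,"rx":0,"ry":0,"rz":0,"claw":0},
    {"x":0,"y":0,"z":0,"rx":0,"ry":0,"rz":0,"claw":0},
    {"x":0,"y":0,"z":0,"rx":0,"ry":0,"rz":0,"claw":0}
  ]
}}

```text
time_s: 18.1
ee_pos: [542.3, 18.8, 180.9]
eef_rot: [2.957, -1.059, -0.0]
wrist_force: [-0.2, -0.2, -1.3]
grip_width: 24.4
```

```bash
python3 trayview.py c3 58 w8
```

```text
go [  0.3  -1.  122.9]
```

View pics/w8.png

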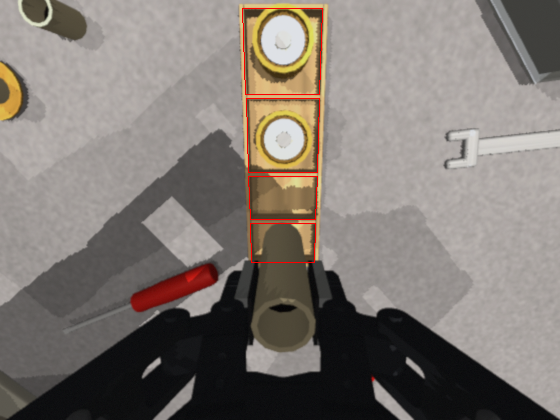

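The sleeve hangs straight, and both holders are centred in their cells. Lower into c3.

Call:
{"op": "play_rows", "data": {
  "steps": [
    {"x":0.3,"y":-0.6,"z":25,"rx":0,"ry":0,"rz":0,"claw":0},
    {"x":0,"y":0,"z":32,"rx":0,"ry":0,"rz":0,"claw":0},
    {"x":0,"y":0,"z":30,"rx":0,"ry":0,"rz":0,"claw":0},
    {"x":0,"y":0,"z":20,"rx":0,"ry":0,"rz":0,"claw":0},
    {"x":0,"y":0,"z":11,"rx":0,"ry":0,"rz":0,"claw":0},
    {"x":0,"y":0,"z":6,"rx":0,"ry":0,"rz":0,"claw":0},
    {"x":0,"y":0,"z":0,"rx":0,"ry":0,"rz":0,"claw":0},
    {"x":0,"y":0,"z":0,"rx":0,"ry":0,"rz":0,"claw":0}
  ]
}}

```text
time_s: 18.95
ee_pos: [543.9, 19.6, 57.6]
eef_rot: [-2.957, 1.059, -0.002]
wrist_force: [0.9, -0.1, -0.2]
grip_width: 24.7
```

Call:
{"op": "play_rows", "data": {
  "steps": [
    {"x":0,"y":0,"z":1.5,"rx":0,"ry":0,"rz":0,"claw":0},
    {"x":0,"y":0,"z":0,"rx":0,"ry":0,"rz":0,"claw":0.4},
    {"x":0,"y":0,"z":0,"rx":0,"ry":0,"rz":0,"claw":0.6},
    {"x":0,"y":0,"z":0,"rx":0,"ry":0,"rz":0,"claw":0.8},
    {"x":0,"y":0,"z":0,"rx":0,"ry":0,"rz":0,"claw":1},
    {"x":0,"y":0,"z":-20,"rx":0,"ry":0,"rz":0,"claw":1},
    {"x":0,"y":0,"z":-40,"rx":0,"ry":0,"rz":0,"claw":1},
    {"x":0,"y":0,"z":-45,"rx":0,"ry":0,"rz":0,"claw":1},
    {"x":-21.4,"y":-26.8,"z":-25,"rx":0,"ry":0,"rz":0,"claw":1},
    {"x":-21.4,"y":-26.8,"z":0,"rx":0,"ry":0,"rz":0,"claw":1},
    {"x":-21.4,"y":-26.8,"z":0,"rx":0,"ry":0,"rz":0,"claw":1},
    {"x":-21.4,"y":-26.8,"z":0,"rx":0,"ry":0,"rz":0,"claw":1},
    {"x":-21.4,"y":-26.8,"z":0,"rx":0,"ry":0,"rz":0,"claw":1},
    {"x":-21.4,"y":-26.8,"z":0,"rx":0,"ry":0,"rz":0,"claw":1},
    {"x":-21.4,"y":-26.8,"z":0,"rx":0,"ry":0,"rz":0,"claw":1},
    {"x":-21.4,"y":-26.8,"z":0,"rx":0,"ry":0,"rz":0,"claw":1},
    {"x":-21.4,"y":-26.8,"z":0,"rx":0,"ry":0,"rz":0,"claw":1},
    {"x":-21.4,"y":-26.8,"z":0,"rx":0,"ry":0,"rz":0,"claw":1},
    {"x":-21.4,"y":-26.6,"z":0,"rx":0,"ry":0,"rz":0,"claw":1},
    {"x":0,"y":0,"z":0,"rx":0,"ry":0,"rz":0,"claw":1}
  ]
}}

```text
time_s: 20.95
ee_pos: [547.7, 401.0, 185.2]
eef_rot: [-2.958, 1.053, -0.0]
wrist_force: [0.2, 0.1, -0.0]
grip_width: 85.5
```

Call:
{"op": "play_rows", "data": {
  "steps": [
    {"x":0,"y":0,"z":0,"rx":0,"ry":0,"rz":0,"claw":1}
  ]
}}

```text
time_s: 21.05
ee_pos: [547.4, 397.4, 184.8]
eef_rot: [2.958, -1.055, -0.001]
wrist_force: [0.0, 0.9, -0.7]
grip_width: 85.9
```

```bash
python3 look.py s2 sleeve_a 51 w9
```

```text
go [  1.4  -0.4 133.8] t 21.05 rot err [0.001 0.    0.002]
0.8 [284. 208.] [549.2 395.4] target s2 [548.7 396.7]
0.63 [460. 413.] [ 313.7 -215.9] target s2 [548.7 396.7]
```

View pics/w9.png

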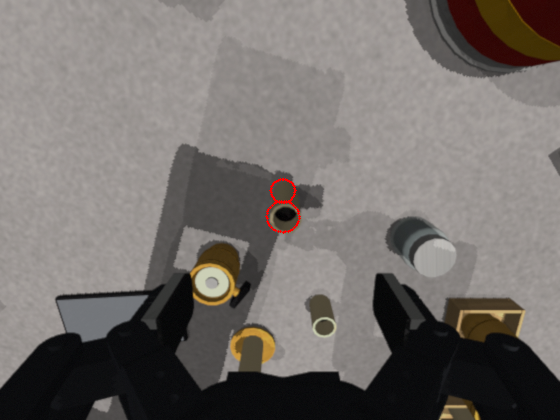

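The sleeve is at (284,208), and the key holder and short sleeve are well clear of the fingers' path. Grip it.

Call:
{"op": "play_rows", "data": {
  "steps": [
    {"x":1,"y":0,"z":28,"rx":0,"ry":0,"rz":0,"claw":1},
    {"x":0.7,"y":0,"z":30,"rx":0,"ry":0,"rz":0,"claw":1},
    {"x":0,"y":0,"z":30,"rx":0,"ry":0,"rz":0,"claw":1},
    {"x":0,"y":0,"z":30,"rx":0,"ry":0,"rz":0,"claw":1},
    {"x":0,"y":0,"z":15,"rx":0,"ry":0,"rz":0,"claw":1},
    {"x":0,"y":0,"z":0,"rx":0,"ry":0,"rz":0,"claw":0.5},
    {"x":0,"y":0,"z":0,"rx":0,"ry":0,"rz":0,"claw":0.35},
    {"x":0,"y":0,"z":0,"rx":0,"ry":0,"rz":0,"claw":0},
    {"x":0,"y":0,"z":0,"rx":0,"ry":0,"rz":0,"claw":0},
    {"x":0,"y":0,"z":0,"rx":0,"ry":0,"rz":0,"claw":0},
    {"x":0,"y":0,"z":0,"rx":0,"ry":0,"rz":0,"claw":0},
    {"x":0,"y":0,"z":0,"rx":0,"ry":0,"rz":0,"claw":0},
    {"x":0,"y":0,"z":0,"rx":0,"ry":0,"rz":0,"claw":0},
    {"x":0,"y":0,"z":0,"rx":0,"ry":0,"rz":0,"claw":0}
  ]
}}

```text
time_s: 22.55
ee_pos: [550.3, 396.6, 54.1]
eef_rot: [-2.956, 1.057, -0.003]
wrist_force: [0.4, -0.8, 6.8]
grip_width: 24.5
```

```bash
python3 -c "
from h import *
print(go('c4',190))"
```

```text
[ 233.7  343.9 -136.6]
```

Call:
{"op": "play_rows", "data": {
  "steps": [
    {"x":0,"y":0,"z":-20,"rx":0,"ry":0,"rz":0,"claw":0},
    {"x":0,"y":0,"z":-38,"rx":0,"ry":0,"rz":0,"claw":0},
    {"x":0,"y":0,"z":-42,"rx":0,"ry":0,"rz":0,"claw":0},
    {"x":10.6,"y":15.6,"z":-38,"rx":0,"ry":0,"rz":0,"claw":0},
    {"x":21.2,"y":31.3,"z":0,"rx":0,"ry":0,"rz":0,"claw":0},
    {"x":21.2,"y":31.3,"z":0,"rx":0,"ry":0,"rz":0,"claw":0},
    {"x":21.2,"y":31.3,"z":0,"rx":0,"ry":0,"rz":0,"claw":0},
    {"x":21.2,"y":31.3,"z":0,"rx":0,"ry":0,"rz":0,"claw":0},
    {"x":21.2,"y":31.3,"z":0,"rx":0,"ry":0,"rz":0,"claw":0},
    {"x":21.2,"y":31.3,"z":0,"rx":0,"ry":0,"rz":0,"claw":0},
    {"x":21.2,"y":31.3,"z":0,"rx":0,"ry":0,"rz":0,"claw":0},
    {"x":21.2,"y":31.3,"z":0,"rx":0,"ry":0,"rz":0,"claw":0},
    {"x":21.2,"y":31.3,"z":0,"rx":0,"ry":0,"rz":0,"claw":0},
    {"x":21.2,"y":31.3,"z":0,"rx":0,"ry":0,"rz":0,"claw":0},
    {"x":10.6,"y":15.6,"z":0,"rx":0,"ry":0,"rz":0,"claw":0},
    {"x":0,"y":0,"z":0,"rx":0,"ry":0,"rz":0,"claw":0},
    {"x":0,"y":0,"z":0,"rx":0,"ry":0,"rz":0,"claw":0},
    {"x":0,"y":0,"z":0,"rx":0,"ry":0,"rz":0,"claw":0}
  ]
}}

```text
time_s: 24.35
ee_pos: [511.5, -17.2, 190.5]
eef_rot: [-2.958, 1.057, -0.0]
wrist_force: [-0.2, -0.9, -0.0]
grip_width: 24.4
```

```bash
python3 trayview.py c4 59 w10
```

```text
go [  1.2  -0.3 131.5]
```

View pics/w10.png

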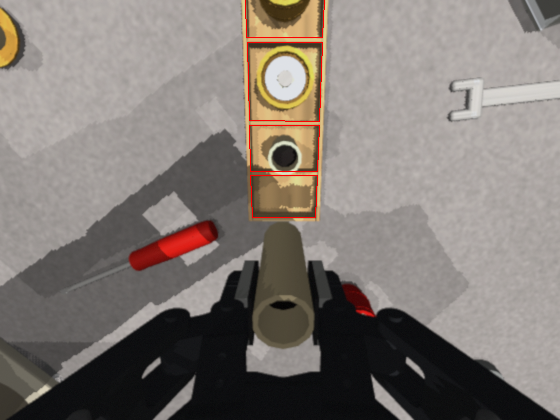

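The first sleeve stands in c3, at (284,155). Lower the second into c4.

Call:
{"op": "play_rows", "data": {
  "steps": [
    {"x":1,"y":0,"z":28,"rx":0,"ry":0,"rz":0,"claw":0},
    {"x":0,"y":0,"z":34,"rx":0,"ry":0,"rz":0,"claw":0},
    {"x":0,"y":0,"z":32,"rx":0,"ry":0,"rz":0,"claw":0},
    {"x":0,"y":0,"z":20,"rx":0,"ry":0,"rz":0,"claw":0},
    {"x":0,"y":0,"z":11,"rx":0,"ry":0,"rz":0,"claw":0},
    {"x":0,"y":0,"z":7,"rx":0,"ry":0,"rz":0,"claw":0},
    {"x":0,"y":0,"z":0,"rx":0,"ry":0,"rz":0,"claw":0},
    {"x":0,"y":0,"z":0,"rx":0,"ry":0,"rz":0,"claw":0}
  ]
}}

```text
time_s: 25.2
ee_pos: [512.9, -18.4, 59.0]
eef_rot: [-2.958, 1.057, -0.002]
wrist_force: [-0.6, 1.0, -0.3]
grip_width: 24.4
```

Call:
{"op": "play_rows", "data": {
  "steps": [
    {"x":0,"y":0,"z":1.2,"rx":0,"ry":0,"rz":0,"claw":0},
    {"x":0,"y":0,"z":0,"rx":0,"ry":0,"rz":0,"claw":0.4},
    {"x":0,"y":0,"z":0,"rx":0,"ry":0,"rz":0,"claw":0.6},
    {"x":0,"y":0,"z":0,"rx":0,"ry":0,"rz":0,"claw":0.8},
    {"x":0,"y":0,"z":0,"rx":0,"ry":0,"rz":0,"claw":1},
    {"x":0,"y":0,"z":-20,"rx":0,"ry":0,"rz":0,"claw":1},
    {"x":0,"y":0,"z":-40,"rx":0,"ry":0,"rz":0,"claw":1},
    {"x":0,"y":0,"z":-45,"rx":0,"ry":0,"rz":0,"claw":1},
    {"x":15,"y":25,"z":-45,"rx":0,"ry":0,"rz":0,"claw":1},
    {"x":15,"y":25,"z":-30,"rx":0,"ry":0,"rz":0,"claw":1},
    {"x":15,"y":25,"z":0,"rx":0,"ry":0,"rz":0,"claw":1},
    {"x":15,"y":25,"z":0,"rx":0,"ry":0,"rz":0,"claw":1},
    {"x":15,"y":25,"z":0,"rx":0,"ry":0,"rz":0,"claw":1},
    {"x":15,"y":25,"z":0,"rx":0,"ry":0,"rz":0,"claw":1},
    {"x":15,"y":25,"z":0,"rx":0,"ry":0,"rz":0,"claw":1},
    {"x":15,"y":25,"z":0,"rx":0,"ry":0,"rz":0,"claw":1},
    {"x":15,"y":25,"z":0,"rx":0,"ry":0,"rz":0,"claw":1},
    {"x":0,"y":0,"z":0,"rx":0,"ry":0,"rz":0,"claw":1},
    {"x":0,"y":0,"z":0,"rx":0,"ry":0,"rz":0,"claw":1}
  ]
}}

```text
time_s: 27.1
ee_pos: [473.7, -276.5, 233.8]
eef_rot: [-2.957, 1.06, 0.001]
wrist_force: [1.0, 0.9, 0.4]
grip_width: 85.4
```

```bash
python3 - <<'E'
from h import *
ex=np.array([np.cos(yaw),np.sin(yaw)]);ey=np.array([-ex[1],ex[0]])
ims=[]
for n in("top","scene"):
    im=camera(n); c=camera_info(n); ims.append(im)
    for cls,pr in(("holder_a",HOLD),("sleeve_a",SLV)):
        for d in spotter.outline_of(n,cls):
            m=maskc(d["mask"]); f=least_squares(lambda v:hullc(proj(c,cyl(*v,[(r,z+4) for r,z in pr])))-m,O).x
            print(n,cls,round(d["conf"],2),"world",f.round(0),"tray",((f-O)@ex).round(1),((f-O)@ey).round(1))
a=cv2.resize(ims[0][110:290,80:420],(800,424)); b=cv2.resize(ims[1][130:290,60:500],(800,291))
cv2.imwrite("pics/f_top.png",a[:,:,::-1]); cv2.imwrite("pics/f_scene.png",b[:,:,::-1]); print(manip.read_state()["time_s"])
E
```

```text
top holder_a 0.82 world [581.  62.] tray -10.8 1.8
top holder_a 0.67 world [485. -23.] tray 115.8 -17.7
top holder_a 0.64 world [622.  76.] tray -48.0 25.0
top sleeve_a 0.62 world [543.  37.] tray 32.1 -11.3
top sleeve_a 0.56 world [503.  29.] tray 63.6 -37.3
scene holder_a 0.98 world [627. 123.] tray -87.1 -0.7
scene holder_a 0.71 world [580.  62.] tray -10.6 1.1
scene holder_a 0.68 world [572.  55.] tray -0.0 0.0
scene sleeve_a 0.86 world [572.  52.] tray 2.4 1.2
scene sleeve_a 0.86 world [386.   8.] tray 154.4 -114.3
scene sleeve_a 0.81 world [572.  54.] tray 1.1 0.5
27.4
```

View pics/f_top.png

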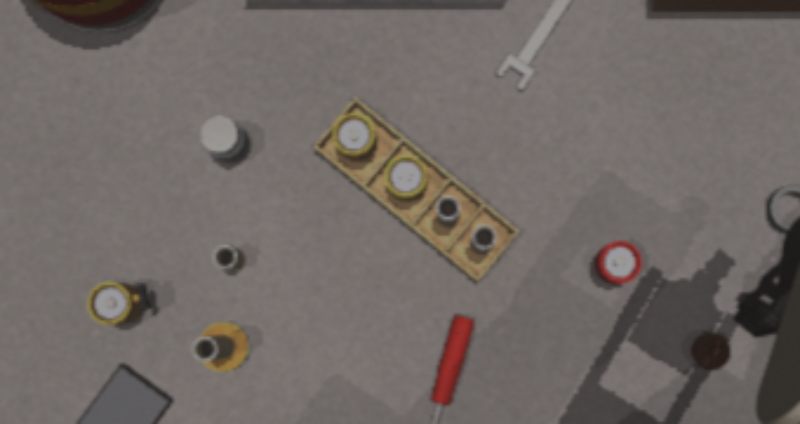

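View pics/f_scene.png

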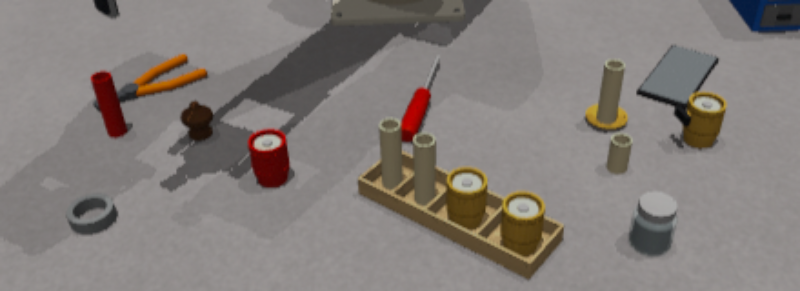

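The final pictures show the two holders and two sleeves upright, one to each cell. In the top crop they are at about (354,135), (405,177), (447,208) and (484,238). The look-alikes are where they were and the gripper is clear. Several of the last position fits did not converge because they started far from the objects, but the cells themselves limit any offset to about 10 mm, inside the 16 mm allowed.

```bash
python3 -c "
from rig import hand_in
print(hand_in())"
```

```text
the job is handed in; nothing more can be done
None
```

The tray is packed and the job is handed in after about 27 s of robot time. The two plain lampholders are in the wide cells and the two tall plain sleeves in the narrow ones.

**Last checks:** the final top and scene pictures show all four standing upright, one to a cell, with the gripper open and clear. The keyed lampholder, the short sleeve, the dish sleeve and the red look-alikes were not touched and look unmoved by eye. The wrist force showed nothing above about 7 N between moves.

**What failed or disagreed:**
- **Final fit:** it gave usable tray positions only for the two lampholders, x about −87 and −11 mm and y within 2 mm. That agrees with the cell centres at −83 and −13 mm.
- **Other results:** the remaining results did not converge or gave implausible positions, including those for both sleeves, and I discarded them. The sleeves therefore rest on the pictures and on the cell walls, which allow at most about 9 mm of offset along the tray.
- **First move:** it was refused because each row needs every key, and nothing moved.

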